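# Lock the portafilter in and start the warm-up flush

### The arm

A 6-joint arm with a two-finger parallel gripper is mounted at the origin on the work surface. World frame = base frame: x ahead of the robot, y to its left, z up, the work surface at z = 0. Lengths are in mm, angles in rad, forces in N, time in s.
With the tool pointing down it reaches from about 275 to 750 mm from the base axis. Payload 10.2 kg.
Tool frame: the origin (TCP) lies at the very end of the fingers, on their centre line; the grasp point (between the pads) lies 19 mm behind it; z points along the fingers, y is the line along which they close (so a half turn about z gives the same grasp; the last joint's range is limited). The gripper opens to 85 mm and grips with 20 to 120 N. Pads are 22 mm wide; open, the fingers measure 114 mm over their backs; the gripper's body (76 mm by 85 mm) begins 54 mm behind the grasp point. The pads swing forward as they close: fully open they stand 13 mm farther back than shut.
Start: joints at [-1.4, 0.313, 1.498, -0, 1.331, -0.223], TCP at [201.431, -484.827, 231.294] pointing down, gripper open.
Joint ranges: [-2.94, 2.94], [-0.97, 2.17], [0.19, 2.56], [-1.23, 4.37], [0.02, 3.11], [-2.88, 2.88]. Speed limits (rad/s): [2.39, 2.39, 3.01, 3.14, 3.14, 3.14].

### API

Orientations are given as a unit quaternion [w, x, y, z].
In Python, from rig import ctrl gives the robot as it stands.
- The arm moves only by the tool step_arm, never from a script. Its argument "increments" is a list of rows, each a list of 3 entries, a list of its own where there are three numbers: the shift along the tool's x, y, z in cm, then the turn, a rotation vector about the tool's x, y, z in degrees, then the opening in per cent of the stroke, from 0 (shut) to 100 (fully open). A call has 1 to 8 rows; each row is the pose to reach, as a shift and turn from the pose commanded when the call began, along the tool's axes at that moment; what a row does not reach only later rows make up. A row lasts 1/8 s, in which the tool goes at most 62.5 mm and 10.7 degrees, less where a joint would pass 70% of its speed; a pose out of reach is approached as far as the arm can. A call with a gripper value outside its range is refused whole. The fingers move at their own pace and stop on an object; "squeeze" is the grip in N (left out, the last holds). Time passes only in rows, so rows that repeat a pose let the fingers close. It gives the time, the measured TCP pose, the force, the opening and the grip force at its end, in the units of the state.
- ctrl.sense(): the state, without advancing time (a new reading comes with each control period).
- ctrl.capture(name): name is "side" or "top" or "wrist"; returns a dict with "img" (400x640x3 uint8, red, green, blue), "fx", "fy", "cx", "cy" (pixels), "extrinsics" (4x4, takes a point from camera to world coordinates). Camera axes: x right, y down, z forward; pixel columns grow to the right and rows downward; lengths in mm; the calibration is good to about 2 mm. A picture is of the moment at which its call begins. There is no depth.
- ctrl.finish_job(): hands the job in; it is judged then, once.
The state is a dict: "time_s": time; "joints": joint angles; "dq": joint speeds; "tau": joint torques, N m; "eef_pos": TCP position; "ee_rot": TCP orientation; "force": force on the tool from outside, world axes, zero at the start; "wrist_torque": the same for the moment, N m; "grip_width": opening from 0.0 (shut) to 1.0 (fully open); "grip_force": force on a finger pad.
Only numpy, scipy, OpenCV 4.12 (cv2) and the standard library are available. Lean on these libraries where they do the work, as an engineer would, in place of code of your own. Each camera call takes 0.05 s, during which the arm holds its last target. There are 200 camera calls.

### The job

Get the espresso machine ready: take the empty portafilter from the tamping stand, offer it up into the group head from below and turn it until its lugs lock and the handle points straight out from the machine's front, then let go. Then swing the brew paddle on top of the group all the way across to its other stop to start the warm-up flush. Leave the milk jug and the tamper where they stand.

Things in the scene. Friction and masses are not known exactly. Their poses are not given: they have to be found in the camera images.
- machine: Fixed steel espresso machine. Origin: on the table, straight under the upright axis of the group head (round head, 103 mm across, that juts out of the front). z up; -x is where the front faces; +y is the LEFT for a person standing before the front. Bayonet: lugs enter with the handle 45 degrees LEFT of straight out, i.e. along (-x,+y); turn anticlockwise seen from above to straight out (-x).
- group_mouth (a point): Centre of the mouth in the group's underside, 154 mm above the table; axes as the machine's. Mouth 72 mm across; flange 8 mm thick around it with two opposite slots, 26 mm wide, for the lugs (about 6 degrees of play). Over the flange the lugs climb 3 mm on ramps while turning (5 to 10 N at the handle's middle); handle straight out after 45 degrees, hard stop about 6 degrees further.
- group_seat (a point): On the group's axis, 176 mm above the table: where the centre of the portafilter's rim sits when locked. A sprung rubber gasket hangs 1.5 mm lower: the rising rim meets it with about 5 N, 5 N more per mm. Pressed lightly against it (the bowl droops: go by force, not height) the lugs are clear of the flange and can be turned, the rim rising about 2 mm more.
- panel (a point): Middle of the front panel's upper edge, 70 mm behind the group's axis, 295 mm above the table; panel 250 mm wide. The cups on top stand at least 100 mm further back. The drip tray in front reaches 95 mm beyond the group's axis, 110 mm to each side, 42 mm up. A steam knob and a thin wand stand up to 35 mm proud of the panel, about 100 mm to the left.
- pf_handle (a point): Centre of the portafilter's black handle (half-way up and along): rounded bar 110 mm long, 28 wide, 24 high. Axes: +x along the handle away from the bowl, z up out of the bowl. Bowl's axis 118 mm from here towards -x. Steel, 0.34 to 0.50 kg, balance point 31 mm from the bowl's axis: gripped, the bowl droops 1 to 3 degrees (2 to 6 mm). Starts level in the stand; lifts straight out, 60 mm clears it.
- pf_rim (a point): Centre of the upper rim of the portafilter's bowl, on the bowl's axis, 118 mm along -x and 32 mm above pf_handle; same axes. The bowl is 65 mm across (62 at the rim) and 40 mm high; the double spout below reaches 66 mm under the rim.
- pf_lugs (a point): On the bowl's axis at the level of the two lugs, 10.5 mm under the rim. The lugs stick out to +y and -y (square to the handle), 83 mm over both, each 18 mm wide and 7 mm thick.
- stand_top (a point): Fixed wooden tamping stand, 118 x 134 mm, 75 mm high, that holds the portafilter by its lugs and neck; this point is the centre of its top, on the bowl's axis. The handle sticks out over its open +x side.
- paddle (a joint): Brew paddle on top of the group, on the group's upright axis. Starts parked at 0 to 0.1: 75 degrees to the RIGHT of straight out (seen from before the front). Grows to 1.57 as it swings clockwise seen from above, over the front, to its other stop 15 degrees LEFT of straight out. Stays where left; about 1 N moves it.
- paddle_grip (a point): Point in the paddle's black end, 75 mm from the group's axis, 250 mm above the table; +x points outward along the paddle, z up. The end is a level round bar, 19 mm thick, from 45 to 90 mm off the axis. Below it is free space down to the portafilter's handle.
- jug: Steel milk jug, 80 mm across and 92 mm high, a bystander; origin at the centre of its underside.
- tamper: Dark steel tamper, 56 mm across and 85 mm high, a bystander; origin at the centre of its underside.

How it is judged:
By the outcome, as a careful person would: the job done as asked, in the order asked, and still so for the second after the job is handed in, with the robot touching nothing.
It also fails if it takes over 58 s, if anything falls off the work surface, if the arm or the gripper's body presses on something with over 40 N, if the wrist force passes 120 N, or if a joint passes its speed limit or range.

## Working session

There is one attempt and no reset: what is moved stays moved. The work goes in short steps, Python scripts to look and compute and a tool call to move; the robot and the scene stay as the last step left them, time stands still between calls to the robot, and variables do not carry over. Pictures are saved under pics/ and viewed, at most 10 in all, crops included, and the job is handed in when it is done.

Besides the shell and the picture viewer there is one more tool, called after "Call:" in YAML: its name, and indented under it one key for each argument. step_arm: Moves the arm, as the interface text tells. Its arguments: {"type":"object","properties":{"increments":{"type":"array"},"squeeze":{"type":"number"}},"required":["increments"]}

```bash
mkdir -p pics; ls; python3 - <<'E'
from rig import ctrl
import cv2,numpy as np
s=ctrl.sense(); print({k:np.round(v,3) for k,v in s.items()})
for n in("top","side"):
    c=ctrl.capture(n); cv2.imwrite(f"pics/{n}0.png",c["img"][...,::-1]); print(n,c["fx"],c["fy"],c["cx"],c["cy"],np.round(c["extrinsics"],4).tolist())
    np.savez(f"{n}0.npz",**c)
E
```

```text
pics
{'time_s': np.float64(0.0), 'joints': array([-1.4  ,  0.313,  1.498, -0.   ,  1.331, -0.223]), 'dq': array([ 0.   , -0.002, -0.001,  0.001,  0.001, -0.001]), 'tau': array([-1.0000e-03, -4.1227e+01, -2.5975e+01, -0.0000e+00,  4.0000e-03,
        0.0000e+00]), 'eef_pos': array([ 201.374, -484.559,  230.717]), 'ee_rot': array([-0.001,  0.981,  0.196,  0.   ]), 'force': array([ 0.835, -0.438,  0.353]), 'wrist_torque': array([ 0.046, -0.004, -0.014]), 'grip_force': np.float64(0.0), 'grip_width': np.float64(1.002)}
top 409.88236285155875 409.88236285155875 315.990497496447 202.64109351912109 [[-0.0158, -0.9996, 0.0254, 534.8351], [-0.9999, 0.0157, -0.0029, -2.3244], [0.0025, -0.0254, -0.9997, 1012.7544], [0.0, 0.0, 0.0, 1.0]]
side 498.54209026941294 498.54209026941294 319.0574428460568 208.62154665881832 [[-0.9805, -0.1174, 0.1579, 381.1014], [-0.1967, 0.5702, -0.7976, 1016.5389], [0.0036, -0.8131, -0.5822, 920.7696], [0.0, 0.0, 0.0, 1.0]]
```

View pics/top0.png

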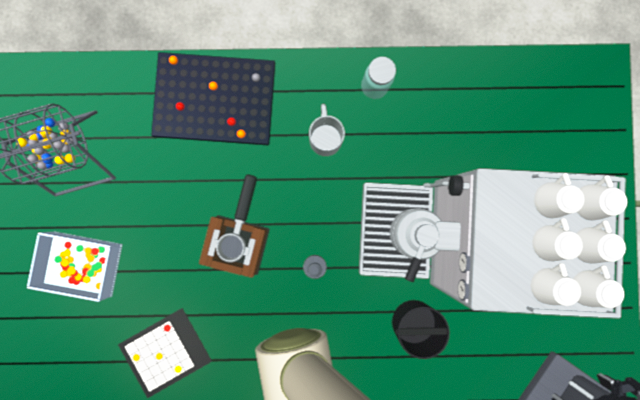

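View pics/side0.png

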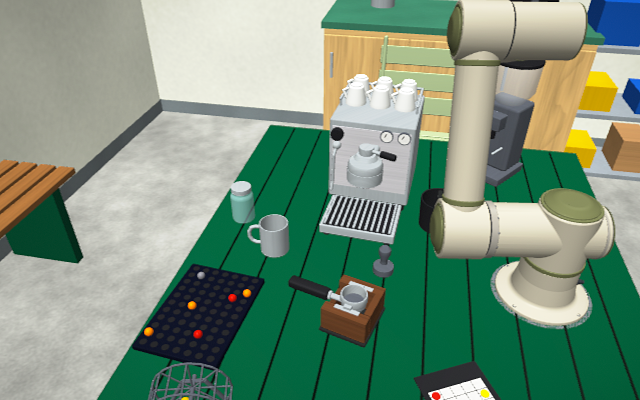

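The top view shows the stand and portafilter (bowl ~(232,247), handle up to ~(250,180)), and the machine at right facing left (group ~(415,233), paddle end ~(412,272)). The tamper is at (314,267) and the jug at (326,134). Side view agrees: handle end ~(293,283), bowl ~(355,297), group ~(366,165). I'll enlarge both areas next.

```bash
python3 - <<'E'
import cv2,numpy as np
t=np.load("top0.npz")["img"][...,::-1]; s=np.load("side0.npz")["img"][...,::-1]
def crop(im,x,y,w,h,k): return cv2.resize(im[y:y+h,x:x+w],None,fx=k,fy=k,interpolation=cv2.INTER_CUBIC)
a=crop(t,190,165,100,120,4); b=crop(t,350,165,100,120,4)
cv2.imwrite("pics/c1.png",np.hstack([a,b]))   # top: x=190+u/4 ; x=350+(u-400)/4
a=crop(s,285,260,100,100,4); b=crop(s,325,120,100,100,4)
cv2.imwrite("pics/c2.png",np.hstack([a,b]))
E
```

```text
(no output)
```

View pics/c1.png

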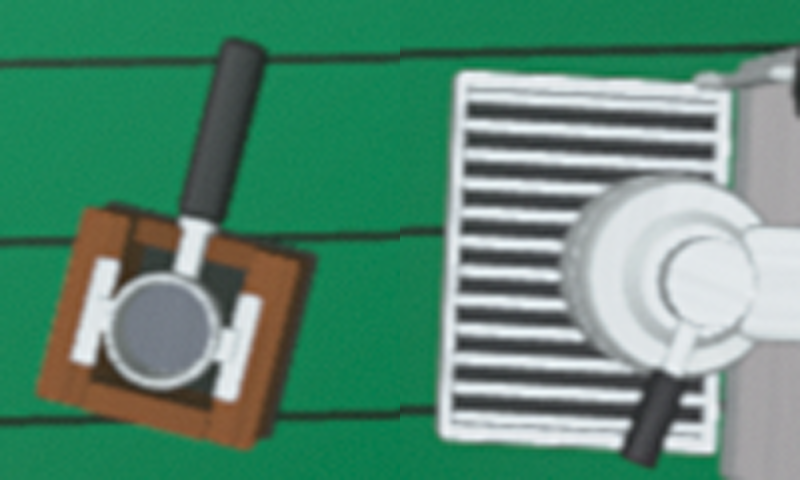

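View pics/c2.png

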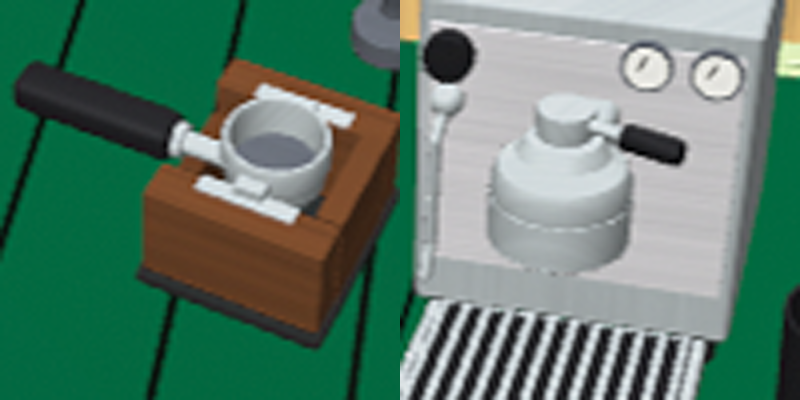

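The crops show: rim centre at (162,331) and handle ends (203,219)/(243,40) in the top left crop. Tray front corners are (455,70)/(437,441), the hub is at (712,283) and the paddle bar runs (668,373)–(640,462). In the side crop, rim (277,133), handle (175,139)–(22,84), paddle (620,137)–(684,150), hub (563,105). I'll fit poses to these points.

```bash
cat > h.py <<'E'
import numpy as np
from scipy.optimize import least_squares
from scipy.spatial.transform import Rotation as R
def proj(c,p):
    E=c["extrinsics"]; q=(np.asarray(p,float)-E[:3,3])@E[:3,:3]
    return np.array([c["cx"]+c["fx"]*q[...,0]/q[...,2],c["cy"]+c["fy"]*q[...,1]/q[...,2]]).T
def Rz(a): return R.from_euler('z',a).as_matrix()
E
python3 - <<'E'
from h import *
T=np.load("top0.npz");S=np.load("side0.npz")
tl=lambda u,v:(190+u/4,165+v/4); tr=lambda u,v:(350+(u-400)/4,165+v/4)
sl=lambda u,v:(285+u/4,260+v/4); sr=lambda u,v:(325+(u-400)/4,120+v/4)
# portafilter: x,y,z of handle, yaw
obs=[(T,(-118,0,32),tl(162,331)),(T,(55,0,0),tl(243,40)),(T,(-55,0,0),tl(203,219)),
 (S,(-118,0,32),sl(277,133)),(S,(55,0,0),sl(22,84)),(S,(-55,0,0),sl(175,139))]
f=lambda p:np.concatenate([proj(c,Rz(p[3])@m+p[:3])-o for c,m,o in obs])
r=least_squares(f,[500,150,60,0.2]); print("pf",r.x,np.round(r.fun,2))
p=r.x;print("rim",Rz(p[3])@(-118,0,32)+p[:3])
# stand top
# machine: x,y,yaw, paddle angle, hub top z
def g(p):
    M=lambda m:Rz(p[2])@m+np.array([p[0],p[1],0])
    a=np.pi+np.radians(75)-p[3]   # dir: right = -y
    d=np.array([np.cos(a),np.sin(a),0])
    z=np.array([0,0,1.])
    L=[(T,np.array([-95,110,42.]),tr(455,70)),(T,np.array([-95,-110,42.]),tr(437,441)),
     (T,45*d+250*z,tr(668,373)),(T,90*d+250*z,tr(640,462)),(S,45*d+250*z,sr(620,137)),(S,90*d+250*z,sr(684,150)),
     (T,p[4]*z,tr(712,283)),(S,p[4]*z,sr(563,103))]
    return np.concatenate([proj(c,M(m))-o for c,m,o in L])
r=least_squares(g,[500,-240,-1.57,0.05,265]); print("machine",r.x,np.round(r.fun,2))
E
```

```text
pf [ 5.74291741e+02  1.59211464e+02  5.38993604e+01 -2.52308483e-01] [ 0.28 -0.17  0.52 -0.52 -0.7   0.4   0.28  0.32 -1.   -0.25  0.95  0.04]
rim [460.02777333 188.66898577  85.89936041]
machine [ 4.90763058e+02 -2.07146579e+02 -1.63275995e+00  3.43173668e-02
  2.61541631e+02] [-0.04 -0.4   0.43 -0.14  0.52 -0.34 -0.48  0.35  0.8  -0.92 -0.16  0.2
 -0.8  -0.38  0.67 -0.36]
```

```bash
cat >> h.py <<'E'
AX=np.array([490.8,-207.1]); MY=-93.55   # machine axis, yaw deg
def tool(yaw,tilt=0): # x along yaw, z down; tilt>0 lifts the bowl side (-x end)
    return R.from_euler('z',yaw,degrees=True)*R.from_euler('x',180,degrees=True)*R.from_euler('y',tilt,degrees=True)
def plan(targets,start=None):
    """targets: (xyz,yaw[,tilt]) -> rows in cm / deg from the present pose"""
    from rig import ctrl
    s=ctrl.sense(); r0=R.from_quat(np.roll(s["ee_rot"],-1)); p0=s["eef_pos"]
    if start: p0,r0=np.array(start[0],float),tool(*start[1:])
    x=r0.as_matrix()[:,0]; print("now",np.round(p0,1),"yaw",round(np.degrees(np.arctan2(x[1],x[0])),2),"F",np.round(s["force"],1),"t",round(float(s["time_s"]),2),"grip",round(float(s["grip_width"]),3),round(float(s["grip_force"]),1))
    for p,*a in targets:
        print(np.round(r0.inv().apply(np.array(p)-p0)/10,2).tolist(),np.round((r0.inv()*tool(*a)).as_rotvec(degrees=True),2).tolist())
E
python3 - <<'E'
from h import *
T=np.load("top0.npz")
def at(c,u,v,z):
    d=c["extrinsics"][:3,:3]@[(u-c["cx"])/c["fx"],(v-c["cy"])/c["fy"],1]; o=c["extrinsics"][:3,3]; return o+d*(z-o[2])/d[2]
print("jug",at(T,326,134,92),"tamper",at(T,314,267,85))
g=np.array([574.3,159.2])+Rz(np.radians(-14.46))[:2,0]*-10
print("grasp",g)
plan([((201.4,-484.8,430),22.6),((*g,430),-14.46),((*g,150),-14.46)])
E
```

```text
jug [712.78731004 -30.0293401   92.        ] tamper [413.27587946   1.75404133  85.        ]
grasp [564.61677797 161.69704049]
now [ 201.4 -484.6  230.8] yaw 22.56 F [-0.5  1.3  0.2] t 0.1 grip 0.999 0.0
[-0.0, -0.0, -19.92] [-0.07, -0.01, -0.04]
[58.35, -45.77, -19.85] [-0.07, 0.01, 37.02]
[58.34, -45.74, 8.15] [-0.07, 0.01, 37.02]
```

Call:
step_arm:
  increments:
    - [[0,0,-6],[0,0,0],100]
    - [[0,0,-12],[0,0,0],100]
    - [[0,0,-18],[0,0,0],100]
    - [[3,-2.4,-20],[0,0,2],100]
    - [[8,-6.3,-20],[0,0,6],100]
    - [[13,-10.2,-20],[0,0,10],100]
    - [[18,-14.1,-20],[0,0,14],100]
    - [[22,-17.3,-20],[0,0,18],100]

```text
time_s: 1.1
eef_pos: [338.8, -238.6, 431.2]
ee_rot: [-0.0, 0.999, 0.039, 0.0]
force: [0.2, -1.1, -0.2]
grip_width: 0.999
grip_force: 0.0
```

```bash
python3 - <<'E'
from h import *
g=(564.6,161.7)
plan([((*g,430),-14.46),((*g,150),-14.46)])
E
```

```text
now [ 338.8 -238.6  431.2] yaw 4.45 F [ 0.2 -1.1 -0.2] t 1.1 grip 0.999 0.0
[25.62, -38.16, 0.13] [-0.01, -0.0, 18.91]
[25.61, -38.16, 28.13] [-0.01, -0.0, 18.91]
```

Call:
step_arm:
  increments:
    - [[3.3,-5,0],[0,0,3],100]
    - [[6.6,-10,0],[0,0,6],100]
    - [[10,-15,0],[0,0,9],100]
    - [[13.4,-20,0],[0,0,12],100]
    - [[16.8,-25,3],[0,0,15],100]
    - [[20.1,-30,7],[0,0,18.9],100]
    - [[23.5,-35,11],[0,0,18.9],100]
    - [[25.6,-38.2,15],[0,0,18.9],100]

```text
time_s: 2.1
eef_pos: [557.6, 151.4, 291.5]
ee_rot: [-0.0, 0.992, -0.125, 0.0]
force: [1.0, -0.6, 0.6]
grip_width: 1.0
grip_force: 0.0
```

```bash
python3 - <<'E'
from h import *
from rig import ctrl
import cv2
c=ctrl.capture("wrist"); cv2.imwrite("pics/w1.png",c["img"][...,::-1]); np.savez("w1.npz",**c)
H=np.array([574.3,159.2,55.5]); M=Rz(np.radians(-14.46))
print("predicted px: rim, inner, mid, outer", np.round(proj(c,np.array([M@m+H for m in [(-118,0,32),(-55,0,0),(0,0,0),(55,0,0)]])),1).tolist())
plan([((564.6,161.7,36),-14.46)])
E
```

```text
predicted px: rim, inner, mid, outer [[309.3, 254.0], [309.7, 200.4], [309.4, 159.5], [309.1, 114.8]]
now [557.  155.  284.3] yaw -14.16 F [-0.9  4.  -6.4] t 2.15 grip 1.0 0.0
[0.81, -0.86, 24.82] [0.07, 0.56, 0.3]
```

View pics/w1.png

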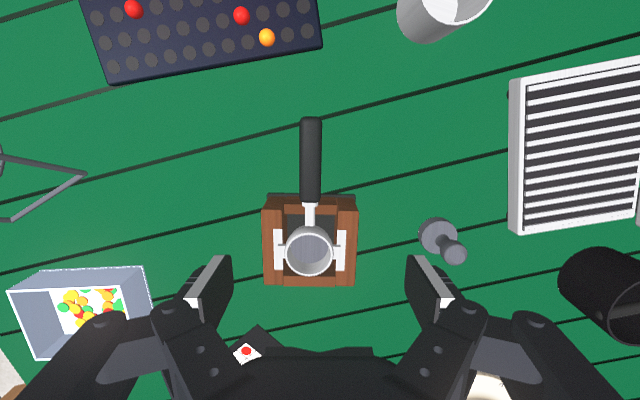

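The wrist picture shows the handle from (310,203) to (311,118) and the bowl at about (309,250). That is within 1 px of the prediction sideways. I'll descend straight.

Call:
step_arm:
  increments:
    - [[0,0,2],[0,0,0],100]
    - [[0,0,7],[0,0,0],100]
    - [[0,0,12],[0,0,0],100]
    - [[0,0,14],[0,0,0],100]
    - [[0,0,14],[0,0,0],100]

```text
time_s: 2.78
eef_pos: [556.2, 149.5, 151.3]
ee_rot: [0.0, 0.992, -0.125, -0.002]
force: [0.7, 1.0, 0.8]
grip_width: 0.995
grip_force: 0.0
```

```bash
python3 - <<'E'
from h import *
from rig import ctrl
import cv2
c=ctrl.capture("wrist"); cv2.imwrite("pics/w2.png",c["img"][...,::-1]); np.savez("w2.npz",**c)
H=np.array([574.3,159.2,55.5]); M=Rz(np.radians(-14.46))
print("predicted px: rim, inner, mid, outer", np.round(proj(c,np.array([M@m+H for m in [(-118,0,32),(-55,0,0),(0,0,0),(55,0,0)]])),1).tolist())
plan([((564.6,161.7,36),-14.46)])
E
```

```text
predicted px: rim, inner, mid, outer [[301.7, 329.8], [302.5, 245.4], [301.6, 185.2], [300.5, 116.2]]
now [556.9 149.5 152.8] yaw -14.34 F [1.1 0.6 0.1] t 2.83 grip 0.998 0.0
[0.45, -1.37, 11.68] [0.01, 0.04, 0.12]
```

View pics/w2.png

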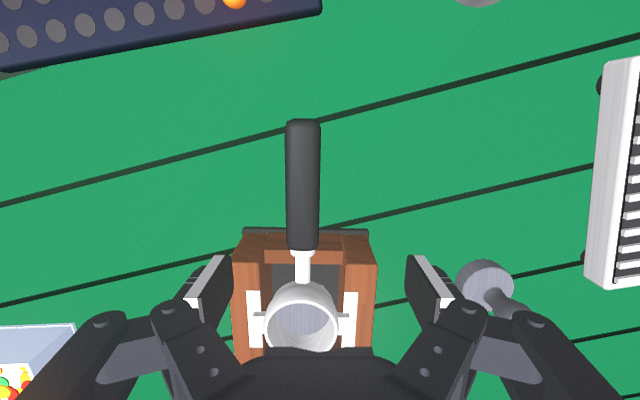

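The wrist picture shows the handle from (302,250) to (303,119) and the rim centre near (301,327). That matches the estimate within about 2 mm, so I'll move to the grasp pose and close.

Call:
step_arm:
  increments:
    - [[0.45,-1.4,0],[0,0,0.1],100]
    - [[0.45,-1.4,4],[0,0,0.1],100]
    - [[0.45,-1.4,8],[0,0,0.1],100]
    - [[0.45,-1.4,11.6],[0,0,0.1],100]
    - [[0.45,-1.4,11.6],[0,0,0.1],100]
    - [[0.45,-1.4,11.6],[0,0,0.1],100]

```text
time_s: 3.58
eef_pos: [566.1, 162.5, 38.7]
ee_rot: [-0.0, 0.992, -0.126, 0.002]
force: [0.7, -0.0, -0.9]
grip_width: 1.001
grip_force: 0.0
```

Call:
step_arm:
  increments:
    - [[0,0,0],[0,0,0],50]
    - [[0,0,0],[0,0,0],20]
    - [[0,0,0],[0,0,0],20]
    - [[0,0,0],[0,0,0],20]
    - [[0,0,0],[0,0,0],20]
    - [[0,0,0],[0,0,0],20]
  squeeze: 110

```text
time_s: 4.32
eef_pos: [565.0, 162.1, 37.1]
ee_rot: [-0.0, 0.992, -0.126, 0.0]
force: [-0.9, 0.4, 5.3]
grip_width: 0.31
grip_force: 107.7
```

Call:
step_arm:
  increments:
    - [[0,0,-1],[0,0,0],20]
    - [[0,0,-3],[0,0,0],20]
    - [[0,0,-6],[0,0,0],20]
    - [[0,0,-10],[0,0,0],20]
    - [[0,0,-14],[0,0,0],20]
    - [[0,0,-15],[0,0,0],20]
    - [[0,0,-15],[0,0,0],20]

```text
time_s: 5.2
eef_pos: [564.5, 161.9, 185.8]
ee_rot: [0.0, 0.992, -0.126, -0.0]
force: [0.3, 0.5, -4.9]
grip_width: 0.31
grip_force: 108.6
```

```bash
python3 - <<'E'
from h import *
from rig import ctrl
import cv2
C={}
for n in("top","side"):
    C[n]=ctrl.capture(n); np.savez(n+"1.npz",**C[n])
t=C["top"]["img"][...,::-1]; s=C["side"]["img"][...,::-1]
H=np.array([574.3,159.2,205.5]); M=Rz(np.radians(-14.46)); q=M@(-118,0,32)+H
a,b=[proj(C[n],q) for n in("top","side")]; print(a,b)
def crop(im,c): x,y=(np.array(c)-40).astype(int); print(x,y); return cv2.resize(im[y:y+80,x:x+80],None,fx=5,fy=5,interpolation=cv2.INTER_CUBIC)
cv2.imwrite("pics/c3.png",np.hstack([crop(t,a),crop(s,b)]))
A=AX+np.array([np.cos(np.radians(86.45)),np.sin(np.radians(86.45))])*110
d=lambda a:np.array([np.cos(np.radians(a)),np.sin(np.radians(a))])
plan([((*(A+108.3*d(41.45)),187),41.45)])
E
```

```text
[214.26634014 254.34724481] [357.70558942 243.16902282]
174 214
317 203
now [564.  161.9 184.6] yaw -14.44 F [-0.1 -0.1 -6. ] t 5.3 grip 0.31 108.6
[6.1, 17.79, -0.23] [-0.03, 0.2, -55.89]
```

View pics/c3.png

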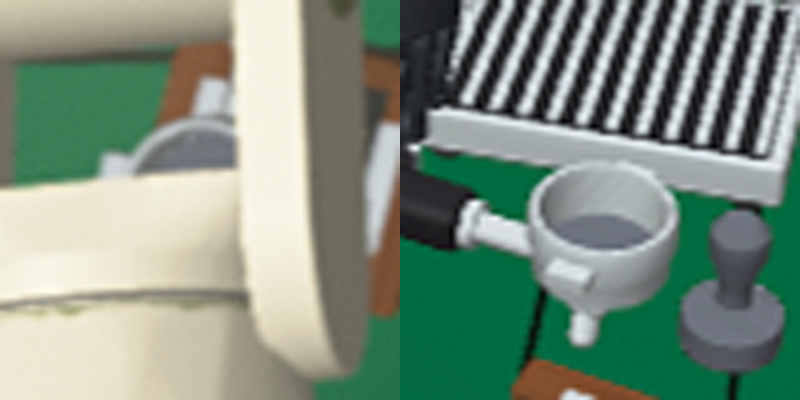

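The side crop shows the bowl lifted, with the rim centre at about (604,207), which is pixel (357.8,244.4). That matches a nearly level rim at z≈235 with only slight droop. Next I'll carry it to the pre-entry pose.

Call:
step_arm:
  increments:
    - [[0.5,1.5,0],[0,0,-4],20]
    - [[1.5,4.5,0],[0,0,-12],20]
    - [[2.6,7.5,0],[0,0,-21],20]
    - [[3.6,10.5,0],[0,0,-30],20]
    - [[4.6,13.5,0],[0,0,-39],20]
    - [[5.5,16,0],[0,0,-48],20]
    - [[6.1,17.8,0],[0,0,-54],20]
    - [[6.1,17.8,0],[0,0,-55.9],20]

```text
time_s: 6.3
eef_pos: [579.0, -26.4, 184.9]
ee_rot: [-0.001, 0.935, 0.354, -0.001]
force: [0.1, 1.4, -4.2]
grip_width: 0.306
grip_force: 108.8
```

```bash
cat >> h.py <<'E'
d=lambda a:np.array([np.cos(np.radians(a)),np.sin(np.radians(a))])
def pose(out,hyaw,z,r=108.3,side=0): # rim 'out' mm before axis (towards front), handle yaw, TCP z
    p=AX+out*d(86.45)+r*d(hyaw); return ((*p,z),hyaw)
E
python3 - <<'E'
from h import *
plan([pose(110,41.45,187),pose(110,41.45,88),pose(50,41.45,88),pose(0,41.45,88)])
E
```

```text
now [579.  -26.4 184.9] yaw 41.42 F [ 0.1  1.4 -4.2] t 6.3 grip 0.306 108.8
[0.04, -0.07, -0.21] [-0.16, 0.08, -0.03]
[0.06, -0.05, 9.69] [-0.16, 0.08, -0.03]
[-4.18, 4.2, 9.69] [-0.16, 0.08, -0.03]
[-7.72, 7.74, 9.68] [-0.16, 0.08, -0.03]
```

Call:
step_arm:
  increments:
    - [[0,0,3],[0,0,0],20]
    - [[0,0,7],[0,0,0],20]
    - [[0,0,9.7],[0,0,0],20]
    - [[-1,1,9.7],[0,0,0],20]
    - [[-3,3,9.7],[0,0,0],20]
    - [[-5.2,5.2,9.7],[0,0,0],20]
    - [[-7,7,9.7],[0,0,0],20]
    - [[-7.7,7.7,9.7],[0,0,0],20]

```text
time_s: 7.3
eef_pos: [572.9, -135.9, 90.7]
ee_rot: [0.0, 0.936, 0.353, 0.001]
force: [0.5, -0.4, -4.8]
grip_width: 0.308
grip_force: 109.2
```

Call:
step_arm:
  increments:
    - [[0,0,0],[0,0,0],20]
    - [[0,0,0],[0,0,0],20]

```text
time_s: 7.55
eef_pos: [572.8, -133.4, 89.9]
ee_rot: [-0.0, 0.935, 0.354, 0.0]
force: [-0.3, 0.3, -4.8]
grip_width: 0.308
grip_force: 109.2
```

```bash
python3 - <<'E'
from h import *
from rig import ctrl
import cv2
plan([pose(0,41.45,88)])
c=ctrl.capture("side"); w=ctrl.capture("wrist"); np.savez("side2.npz",**c); np.savez("w3.npz",**w)
q=proj(c,np.array([*AX,154])); x,y=(q-50).astype(int); print("crop origin",x,y,"mouth px",q, "rim px",proj(c,np.array([*AX,137])))
a=cv2.resize(c["img"][y:y+100,x:x+100,::-1],None,fx=4,fy=4,interpolation=cv2.INTER_CUBIC)
b=cv2.resize(w["img"][...,::-1],(400,250)); b=cv2.copyMakeBorder(b,0,150,0,0,cv2.BORDER_CONSTANT)
cv2.imwrite("pics/c4.png",np.hstack([a,b]))
print("wrist mouth/rim px",proj(w,np.array([[*AX,154],[*AX,137]])))
E
```

```text
now [ 572.8 -133.4   89.9] yaw 41.5 F [-0.3  0.3 -4.8] t 7.55 grip 0.308 109.2
[-0.2, 0.09, 0.19] [-0.01, -0.01, 0.05]
crop origin 314 128 mouth px [364.20793717 178.420476  ] rim px [363.87847383 183.38034999]
wrist mouth/rim px [[322.03780302 551.72647871]
 [321.64443505 502.72050928]]
```

View pics/c4.png

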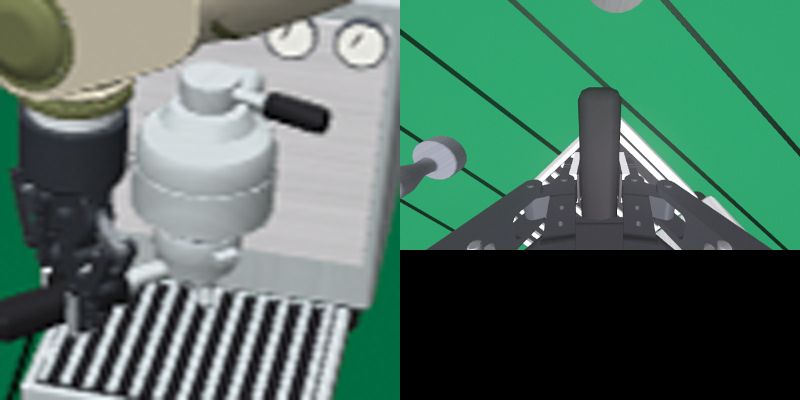

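The side crop shows the bowl (u 155–240, centre ~197) under the group (132–276, centre ~204). After allowing for tilt it is about 1.5 mm off, matching the 2 mm planned correction. I'll apply that and rise, watching the force.

Call:
step_arm:
  increments:
    - [[-0.2,0.1,0],[0,0,0],20]
    - [[-0.2,0.1,-0.5],[0,0,0],20]
    - [[-0.2,0.1,-1],[0,0,0],20]
    - [[-0.2,0.1,-1.5],[0,0,0],20]
    - [[-0.2,0.1,-1.7],[0,0,0],20]
    - [[-0.2,0.1,-1.7],[0,0,0],20]

```text
time_s: 8.4
eef_pos: [572.0, -136.4, 106.8]
ee_rot: [0.0, 0.935, 0.354, 0.0]
force: [-0.5, 0.0, -5.4]
grip_width: 0.309
grip_force: 109.2
```

Call:
step_arm:
  increments:
    - [[0,0,-0.2],[0,0,0],20]
    - [[0,0,-0.4],[0,0,0],20]
    - [[0,0,-0.6],[0,0,0],20]
    - [[0,0,-0.6],[0,0,0],20]

```text
time_s: 8.9
eef_pos: [572.0, -136.4, 112.9]
ee_rot: [0.0, 0.935, 0.354, 0.0]
force: [-0.6, 0.1, -5.2]
grip_width: 0.312
grip_force: 109.2
```

Call:
step_arm:
  increments:
    - [[0,0,-0.2],[0,0,0],20]
    - [[0,0,-0.4],[0,0,0],20]
    - [[0,0,-0.6],[0,0,0],20]
    - [[0,0,-0.6],[0,0,0],20]

```text
time_s: 9.4
eef_pos: [572.0, -136.4, 118.9]
ee_rot: [0.0, 0.935, 0.354, 0.0]
force: [-0.6, 0.3, -4.6]
grip_width: 0.305
grip_force: 109.2
```

Call:
step_arm:
  increments:
    - [[0,0,-0.2],[0,0,0],20]
    - [[0,0,-0.4],[0,0,0],20]
    - [[0,0,-0.4],[0,0,0],20]

```text
time_s: 9.78
eef_pos: [572.0, -136.4, 122.9]
ee_rot: [0.0, 0.935, 0.354, 0.0]
force: [0.1, -0.4, -4.6]
grip_width: 0.312
grip_force: 109.2
```

Call:
step_arm:
  increments:
    - [[0,0,-0.1],[0,0,0],20]
    - [[0,0,-0.2],[0,0,0],20]
    - [[0,0,-0.2],[0,0,0],20]

```text
time_s: 10.15
eef_pos: [571.9, -136.1, 124.2]
ee_rot: [-0.0, 0.935, 0.354, 0.0]
force: [2.4, 0.2, -9.7]
grip_width: 0.311
grip_force: 108.6
```

Call:
step_arm:
  increments:
    - [[0,0,-0.1],[0,0,0],20]
    - [[0,0,-0.2],[0,0,0],20]
    - [[0,0,-0.2],[0,0,0],20]

```text
time_s: 10.52
eef_pos: [572.0, -136.0, 126.1]
ee_rot: [-0.001, 0.935, 0.354, 0.0]
force: [5.4, 0.9, -16.6]
grip_width: 0.309
grip_force: 109.0
```

Call:
step_arm:
  increments:
    - [[-0.01,-0.47,0],[0,0,-2.5],20]
    - [[-0.04,-0.94,0],[0,0,-5],20]
    - [[-0.09,-1.41,0],[0,0,-7.5],20]
    - [[-0.16,-1.88,0],[0,0,-10],20]
    - [[-0.16,-1.88,0],[0,0,-10],20]

```text
time_s: 11.15
eef_pos: [557.9, -123.4, 126.2]
ee_rot: [-0.0, 0.901, 0.434, -0.0]
force: [2.6, -2.2, -16.7]
grip_width: 0.31
grip_force: 109.1
```

```bash
python3 - <<'E'
from h import *
from rig import ctrl
print(ctrl.sense()["wrist_torque"])
plan([pose(0,51.45,126)])
E
```

```text
[ 0.83820099 -1.19645351  0.32244764]
now [ 557.9 -123.4  126.2] yaw 51.45 F [  2.6  -2.2 -16.7] t 11.15 grip 0.31 109.1
[0.1, -0.03, 0.02] [-0.05, 0.02, -0.0]
```

Call:
step_arm:
  increments:
    - [[-0.01,-0.47,0],[0,0,-2.5],20]
    - [[-0.04,-0.94,0],[0,0,-5],20]
    - [[-0.09,-1.41,0],[0,0,-7.5],20]
    - [[-0.16,-1.88,0],[0,0,-10],20]
    - [[-0.16,-1.88,0],[0,0,-10],20]

```text
time_s: 11.78
eef_pos: [542.4, -112.9, 126.4]
ee_rot: [-0.0, 0.86, 0.511, -0.0]
force: [3.3, -2.1, -16.6]
grip_width: 0.311
grip_force: 109.1
```

Call:
step_arm:
  increments:
    - [[0,0,0.15],[0,0,0],20]
    - [[0,0,0.3],[0,0,0],20]
    - [[0,0,0.4],[0,0,0],20]
    - [[0,0,0.4],[0,0,0],20]

```text
time_s: 12.28
eef_pos: [542.7, -113.3, 123.5]
ee_rot: [0.001, 0.86, 0.511, -0.0]
force: [-2.4, -2.2, -4.0]
grip_width: 0.311
grip_force: 110.9
```

Call:
step_arm:
  increments:
    - [[0,0,0.15],[0,0,0],20]
    - [[0,0,0.2],[0,0,0],20]
    - [[0,0,0.2],[0,0,0],20]

```text
time_s: 12.65
eef_pos: [542.9, -113.5, 122.1]
ee_rot: [0.001, 0.86, 0.511, 0.0]
force: [-5.9, -2.7, 4.6]
grip_width: 0.306
grip_force: 112.2
```

The lugs are held by the flange: pulling down gives an upward reaction. I'll raise again and finish the turn.

Call:
step_arm:
  increments:
    - [[0,0,-0.3],[0,0,0],20]
    - [[0,0,-0.55],[0,0,0],20]
    - [[-0.04,-0.94,-0.55],[0,0,-5],20]
    - [[-0.09,-1.41,-0.57],[0,0,-7.5],20]
    - [[-0.16,-1.88,-0.6],[0,0,-10],20]
    - [[-0.26,-2.34,-0.6],[0,0,-12.5],20]
    - [[-0.37,-2.8,-0.62],[0,0,-15],20]
    - [[-0.37,-2.8,-0.62],[0,0,-15],20]

```text
time_s: 13.65
eef_pos: [516.1, -102.1, 126.2]
ee_rot: [-0.001, 0.785, 0.619, 0.0]
force: [4.0, 0.6, -14.1]
grip_width: 0.309
grip_force: 109.6
```

```bash
python3 - <<'E'
from h import *
from rig import ctrl
print(ctrl.sense()["wrist_torque"])
plan([pose(0,76.45,126)])
E
```

```text
[ 1.05733726 -0.76968781  0.38859253]
now [ 516.1 -102.1  126.2] yaw 76.47 F [  4.    0.6 -14.1] t 13.65 grip 0.309 109.6
[0.03, 0.0, 0.02] [-0.05, -0.07, 0.02]
```

Call:
step_arm:
  increments:
    - [[-0.01,-0.47,-0.02],[0,0,-2.5],20]
    - [[-0.04,-0.94,-0.04],[0,0,-5],20]
    - [[-0.09,-1.41,-0.05],[0,0,-7.5],20]
    - [[-0.16,-1.88,-0.05],[0,0,-10],20]
    - [[-0.16,-1.88,-0.05],[0,0,-10],20]
    - [[-0.16,-1.88,-0.05],[0,0,-10],20]

```text
time_s: 14.4
eef_pos: [497.3, -99.2, 126.8]
ee_rot: [-0.001, 0.729, 0.685, 0.0]
force: [3.8, 2.7, -17.7]
grip_width: 0.305
grip_force: 109.0
```

```bash
python3 - <<'E'
from h import *
from rig import ctrl
print(ctrl.sense()["wrist_torque"])
plan([pose(0,86.45,126)])
E
```

```text
[ 1.67240558 -0.64535096  0.31742603]
now [497.3 -99.2 126.8] yaw 86.4 F [  3.8   2.7 -17.7] t 14.4 grip 0.305 109.0
[0.02, 0.02, 0.08] [-0.09, -0.1, -0.05]
```

Call:
step_arm:
  increments:
    - [[0,0,0.15],[0,0,0],20]
    - [[0,0,0.3],[0,0,0],20]
    - [[0,0,0.3],[0,0,0],20]

```text
time_s: 14.78
eef_pos: [497.6, -99.7, 125.0]
ee_rot: [0.0, 0.729, 0.685, 0.0]
force: [-0.5, 5.7, -7.7]
grip_width: 0.309
grip_force: 110.6
```

Call:
step_arm:
  increments:
    - [[0,0,0],[0,0,0],100]
    - [[0,0,0],[0,0,0],100]
    - [[0,0,0],[0,0,0],100]
    - [[0,0,0],[0,0,0],100]
    - [[0,0,0],[0,0,0],100]

```text
time_s: 15.4
eef_pos: [497.6, -100.0, 124.5]
ee_rot: [0.0, 0.729, 0.685, -0.0]
force: [0.8, 0.7, -0.1]
grip_width: 1.0
grip_force: 0.0
```

Call:
step_arm:
  increments:
    - [[0,0,-4],[0,0,0],100]
    - [[0,0,-9],[0,0,0],100]
    - [[1,0,-14],[0,0,0],100]
    - [[6,0,-16],[0,0,0],100]
    - [[11,0,-16],[0,0,0],100]
    - [[15,0,-16],[0,0,0],100]
    - [[15,0,-16],[0,0,0],100]
    - [[15,0,-16],[0,0,0],100]

```text
time_s: 16.4
eef_pos: [506.8, 49.4, 284.3]
ee_rot: [0.0, 0.729, 0.685, -0.0]
force: [-0.4, -0.9, 0.1]
grip_width: 0.999
grip_force: 0.0
```

```bash
python3 - <<'E'
from h import *
from rig import ctrl
import cv2
plan([])
c=ctrl.capture("top"); s=ctrl.capture("side"); np.savez("top3.npz",**c); np.savez("side3.npz",**s)
p=proj(c,np.array([[*(AX+r*d(86.45)),144] for r in (0,63,118,173)])); print(p,proj(s,np.array([[*(AX+r*d(86.45)),144] for r in (0,63,118,173)])))
x,y=(p[2]-[30,50]).astype(int); print(x,y)
a=cv2.resize(c["img"][y:y+80,x:x+80,::-1],None,fx=5,fy=5,interpolation=cv2.INTER_CUBIC)
b=cv2.resize(s["img"][125:225,310:410,::-1],None,fx=4,fy=4,interpolation=cv2.INTER_CUBIC)
cv2.imwrite("pics/c5.png",np.hstack([a,b]))
E
```

```text
now [506.8  49.4 284.3] yaw 86.46 F [-0.4 -0.9  0.1] t 16.4 grip 0.999 0.0
[[411.98096635 232.33406282]
 [382.26794802 230.96113303]
 [356.32332081 229.76232679]
 [330.37431988 228.56331846]] [[364.01358882 181.34627443]
 [359.82529544 193.02000662]
 [355.91805845 203.91037034]
 [351.75274823 215.52004318]]
326 179
```

View pics/c5.png

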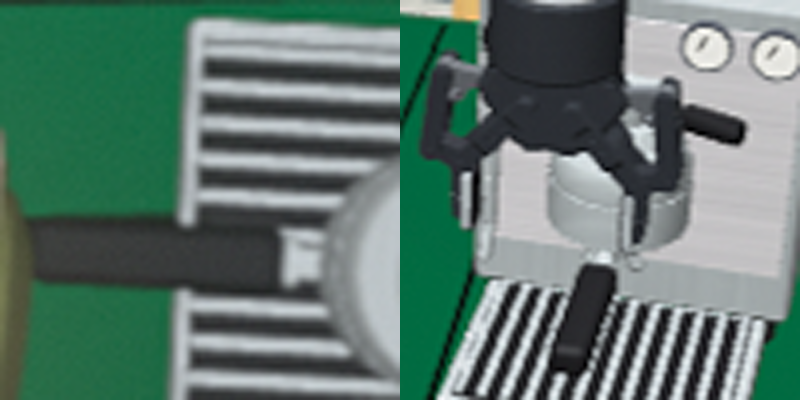

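The top crop shows the handle leaving the group along a line tilted about 2.4° in the image (centre (280,259) to (40,249)). The machine's straight-out line predicts 2.65°, so the handle is straight out and holding by itself. Next is the paddle, pushed with closed fingers.

```bash
cat >> h.py <<'E'
def pad(b,z=236,gap=0,r=75): # pusher behind the paddle at world angle b
    return ((*(AX+r*d(b)+(24+gap)*d(b+90)),z),b)
E
python3 - <<'E'
from h import *
plan([((506.8,49.4,335),86.5),pad(159.5,335,20),pad(159.5,236,20)])
E
```

```text
now [506.9  48.9 284.4] yaw 86.39 F [-1.5  0.6  0. ] t 16.5 grip 1.0 0.0
[0.05, -0.01, -5.06] [-0.0, 0.01, -0.11]
[-27.68, -8.44, -5.06] [-0.01, 0.01, -73.11]
[-27.68, -8.44, 4.84] [-0.01, 0.01, -73.11]
```

Call:
step_arm:
  increments:
    - [[0,0,-5],[0,0,0],0]
    - [[-2,-0.6,-5.1],[0,0,-6],0]
    - [[-6,-1.8,-5.1],[0,0,-16],0]
    - [[-11,-3.3,-5.1],[0,0,-26],0]
    - [[-16,-4.9,-5.1],[0,0,-36],0]
    - [[-21,-6.4,-5.1],[0,0,-46],0]
    - [[-25.5,-7.8,-5.1],[0,0,-56],0]
    - [[-27.7,-8.4,-5.1],[0,0,-65],0]
  squeeze: 40

```text
time_s: 17.5
eef_pos: [404.4, -224.0, 335.3]
ee_rot: [-0.0, 0.247, 0.969, -0.0]
force: [0.0, -0.9, 0.2]
grip_width: 0.005
grip_force: 0.0
```

Call:
step_arm:
  increments:
    - [[0,0,0],[0,0,-8.1],0]
    - [[0,0,0],[0,0,-8.1],0]
    - [[0,0,0],[0,0,-8.1],0]

```text
time_s: 17.88
eef_pos: [405.8, -221.6, 335.4]
ee_rot: [0.0, 0.18, 0.984, -0.0]
force: [0.2, 0.2, -0.2]
grip_width: 0.004
grip_force: 0.0
```

```bash
python3 - <<'E'
from h import *
plan([pad(159.5,236,20)])
E
```

```text
now [ 405.8 -221.6  335.4] yaw 159.24 F [ 0.2  0.2 -0.2] t 17.88 grip 0.004 0.0
[0.04, -0.07, 9.94] [-0.0, 0.01, -0.26]
```

Call:
step_arm:
  increments:
    - [[0,0,3],[0,0,0],0]
    - [[0,0,6],[0,0,0],0]
    - [[0,0,9],[0,0,0],0]
    - [[0,0,9.9],[0,0,0],0]
    - [[0,0,9.9],[0,0,0],0]

```text
time_s: 18.5
eef_pos: [406.0, -221.5, 236.8]
ee_rot: [0.0, 0.179, 0.984, -0.0]
force: [0.4, 0.4, 0.7]
grip_width: 0.005
grip_force: 0.0
```

```bash
python3 - <<'E'
from h import *
plan([pad(b) for b in (159.5,153,146,138,130,122,114,106,98,90,84,78,74,72,71.4,70)])
E
```

```text
now [ 406.  -221.5  236.8] yaw 159.38 F [0.4 0.4 0.7] t 18.5 grip 0.005 0.0
[0.07, 1.92, 0.08] [-0.01, 0.01, -0.12]
[0.29, 2.78, 0.08] [-0.01, 0.01, 6.38]
[0.42, 3.73, 0.08] [-0.0, 0.01, 13.38]
[0.43, 4.83, 0.08] [-0.0, 0.01, 21.38]
[0.29, 5.92, 0.08] [-0.0, 0.01, 29.38]
[-0.01, 6.98, 0.08] [-0.0, 0.01, 37.38]
[-0.45, 7.98, 0.08] [-0.0, 0.01, 45.38]
[-1.03, 8.92, 0.08] [-0.0, 0.01, 53.38]
[-1.73, 9.77, 0.08] [-0.0, 0.01, 61.38]
[-2.54, 10.51, 0.08] [0.0, 0.01, 69.38]
[-3.21, 10.98, 0.08] [0.0, 0.01, 75.38]
[-3.93, 11.39, 0.08] [0.0, 0.01, 81.38]
[-4.43, 11.61, 0.08] [0.0, 0.01, 85.38]
[-4.69, 11.71, 0.08] [0.0, 0.01, 87.38]
[-4.76, 11.74, 0.08] [0.0, 0.01, 87.98]
[-4.95, 11.81, 0.08] [0.0, 0.01, 89.38]
```

Call:
step_arm:
  increments:
    - [[0.05,1,0],[0,0,0],0]
    - [[0.1,1.9,0],[0,0,0],0]
    - [[0.3,2.8,0],[0,0,6.4],0]
    - [[0.4,3.7,0],[0,0,13.4],0]
    - [[0.4,4.8,0],[0,0,21.4],0]
    - [[0.3,5.9,0],[0,0,29.4],0]
    - [[0,7,0],[0,0,37.4],0]
    - [[-0.45,8,0],[0,0,45.4],0]

```text
time_s: 19.5
eef_pos: [438.6, -147.5, 237.0]
ee_rot: [0.001, 0.546, 0.838, -0.0]
force: [-0.8, -2.2, -0.7]
grip_width: -0.001
grip_force: 0.6
```

```bash
python3 - <<'E'
from h import *
plan([pad(b) for b in (114,106,98,90,84,78,76,74,72,71.4,70)])
E
```

```text
now [ 438.6 -147.5  237. ] yaw 113.77 F [-0.8 -2.2 -0.7] t 19.5 grip -0.001 0.6
[-0.07, -0.05, 0.1] [0.01, 0.06, -0.23]
[0.2, 1.01, 0.1] [0.01, 0.06, 7.77]
[0.31, 2.11, 0.1] [0.02, 0.06, 15.77]
[0.27, 3.2, 0.1] [0.02, 0.06, 23.77]
[0.14, 4.02, 0.1] [0.03, 0.06, 29.77]
[-0.07, 4.81, 0.1] [0.03, 0.06, 35.77]
[-0.16, 5.07, 0.1] [0.03, 0.06, 37.77]
[-0.26, 5.33, 0.1] [0.03, 0.06, 39.77]
[-0.37, 5.58, 0.1] [0.03, 0.06, 41.77]
[-0.4, 5.66, 0.1] [0.03, 0.06, 42.37]
[-0.48, 5.83, 0.1] [0.03, 0.06, 43.77]
```

Call:
step_arm:
  increments:
    - [[0.2,1,0],[0,0,7.8],0]
    - [[0.3,2.1,0],[0,0,15.8],0]
    - [[0.3,3.2,0],[0,0,23.8],0]
    - [[0.15,4,0],[0,0,29.8],0]
    - [[-0.05,4.8,0],[0,0,35.8],0]
    - [[-0.15,5.05,0],[0,0,37.8],0]
    - [[-0.25,5.3,0],[0,0,39.8],0]
    - [[-0.25,5.3,0],[0,0,39.8],0]

```text
time_s: 20.5
eef_pos: [487.9, -128.3, 236.8]
ee_rot: [0.0, 0.797, 0.604, 0.0]
force: [0.2, 0.2, -0.1]
grip_width: 0.001
grip_force: 0.0
```

```bash
python3 - <<'E'
from h import *
plan([pad(b) for b in (74,73,72,71.4,70,68)])
E
```

```text
now [ 487.9 -128.3  236.8] yaw 74.26 F [ 0.2  0.2 -0.1] t 20.5 grip 0.001 0.0
[0.01, 0.05, 0.08] [0.03, 0.01, 0.26]
[0.05, 0.18, 0.08] [0.03, 0.01, 1.26]
[0.09, 0.32, 0.08] [0.03, 0.01, 2.26]
[0.11, 0.4, 0.08] [0.03, 0.0, 2.86]
[0.16, 0.58, 0.08] [0.03, 0.0, 4.26]
[0.22, 0.85, 0.08] [0.03, 0.0, 6.26]
```

Call:
step_arm:
  increments:
    - [[0.05,0.2,0],[0,0,1.3],0]
    - [[0.1,0.4,0],[0,0,2.5],0]
    - [[0.1,0.4,0],[0,0,2.5],0]

```text
time_s: 20.88
eef_pos: [491.9, -129.0, 236.4]
ee_rot: [0.0, 0.811, 0.586, 0.0]
force: [0.2, -0.2, 0.4]
grip_width: 0.0
grip_force: 0.0
```

Call:
step_arm:
  increments:
    - [[0.03,0.1,0],[0,0,0.5],0]
    - [[0.05,0.2,0],[0,0,1],0]
    - [[0.05,0.2,0],[0,0,1],0]

```text
time_s: 21.25
eef_pos: [493.4, -129.1, 236.4]
ee_rot: [-0.0, 0.816, 0.579, -0.0]
force: [-4.3, -0.1, 2.7]
grip_width: -0.002
grip_force: 2.4
```

Call:
step_arm:
  increments:
    - [[0.03,0.1,0],[0,0,0],0]
    - [[0.05,0.2,0],[0,0,0],0]
    - [[0.05,0.2,0],[0,0,0],0]

```text
time_s: 21.62
eef_pos: [493.9, -129.1, 236.2]
ee_rot: [-0.002, 0.816, 0.579, -0.002]
force: [-16.1, 1.7, 7.2]
grip_width: 0.0
grip_force: 7.9
```

Force climbed to 16 N with only 0.5 mm of motion, so this is the hard stop. I'll back off, rise and check.

Call:
step_arm:
  increments:
    - [[0,-1.5,0],[0,0,0],0]
    - [[0,-4,0],[0,0,0],0]
    - [[0,-4,-3],[0,0,0],0]
    - [[0,-4,-8],[0,0,0],0]
    - [[3,-4,-13],[0,0,0],0]
    - [[9,-4,-14],[0,0,0],0]
    - [[15,-4,-14],[0,0,0],0]
    - [[20,-4,-14],[0,0,0],0]

```text
time_s: 22.62
eef_pos: [524.9, 74.8, 376.6]
ee_rot: [0.0, 0.815, 0.579, 0.001]
force: [0.2, -1.0, 0.4]
grip_width: -0.002
grip_force: 0.0
```

Call:
step_arm:
  increments:
    - [[0,0,0],[0,0,0],0]
    - [[0,0,0],[0,0,0],0]

```text
time_s: 22.88
eef_pos: [524.3, 72.2, 376.3]
ee_rot: [0.0, 0.816, 0.579, 0.0]
force: [-0.4, -0.3, 0.3]
grip_width: 0.002
grip_force: 0.0
```

```bash
python3 - <<'E'
from h import *
from rig import ctrl
import cv2
plan([])
c=ctrl.capture("top"); s=ctrl.capture("side")
q=np.array([[*(AX+r*d(71.45)),250] for r in (0,45,90)]); print(proj(c,q),proj(s,q))
a=cv2.resize(c["img"][175:285,300:440,::-1],(560,440),interpolation=cv2.INTER_CUBIC)
b=cv2.resize(s["img"][125:235,330:390,::-1],(240,440),interpolation=cv2.INTER_CUBIC)
cv2.imwrite("pics/c6.png",np.hstack([a,b]))
E
```

```text
now [524.3  72.2 376.3] yaw 70.71 F [-0.4 -0.3  0.3] t 22.88 grip 0.002 0.0
[[425.47284012 235.01462542]
 [402.37877863 227.6693533 ]
 [379.299204   220.32868887]] [[366.15688625 149.08021067]
 [358.99315805 156.03181311]
 [351.48469865 163.31793887]]
```

View pics/c6.png

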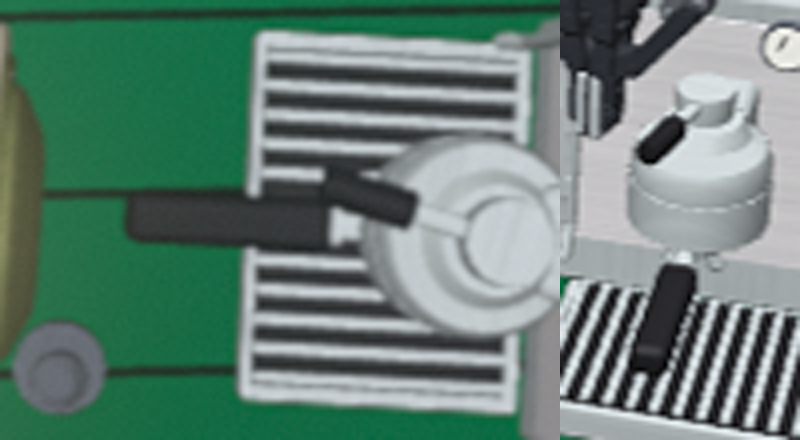

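The last picture shows the paddle end from (413,208) to (328,180), on the predicted line for the far stop. The handle is still straight out and locked, the tamper stands, and the arm is clear. I'll hand in.

```bash
python3 -c "
from rig import ctrl
print(ctrl.finish_job())"
```

```text
the job is handed in; nothing more can be done
None
```

The portafilter is locked in the group with its handle straight out and released, the paddle is at its far stop, I did not touch the jug or tamper, and the job was handed in at about 23 s; the hand-in returned no verdict.

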